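# Weigh and scan a parcel at the dry cleaner's counter

### The job

Stand the tall carton gently and upright on the middle of the spring scale's pan, without driving the pan down to its stop, and let go. Then take the hand scanner, point it squarely at the middle of the carton's barcode from about 8 cm away and hold it still there for a good second and a half. Lastly lay the scanner back down gently on the middle of its rubber mat, leaving the carton on the scale and the pen cup, bell, bottle and flat carton where they stand.

Things in the scene. Friction and masses are not known exactly. Their poses are not given: they have to be found in the camera images.
- carton: Tall carton, the one to scan: 56 (x) x 120 (y) x 90 mm high, 0.25 to 0.5 kg, upright. Origin: centre of its underside; z up. A white label covers the middle 70 mm of one 120 x 90 mm face, that towards its own -x, and folds 14 mm over the top edge, so the labelled side is seen from above too. May be gripped across its 56 mm width, label included.
- barcode (a point): Middle of the barcode (black bars, about 50 x 30 mm, upright bars) on the carton's labelled face: 28.5 mm from the carton's axis towards its -x, 52 mm above its underside. Same axes as the carton, so the face looks along -x of this frame.
- scale: Spring scale, fixed to the counter: grey body 170 x 170 x 45 mm with a post of 20 mm radius up to 80 mm, carrying a flat square steel pan. Origin: centre of its underside, on the counter; z up.
- pan_top (a point): Centre of the top face of the scale's pan, 180 x 180 mm and 8 mm thick, no rim. Its top is 105 mm above the counter when empty and sinks straight down under load. Axes as the scale's.
- pan (a joint): How far the pan has sunk, in m: 0 empty, stop at 0.050. It is a spring of 150 N/m with a 0.2 N preload: it sinks about 6.5 mm per 100 g, so 15 to 32 mm under the carton; pressing it to the stop takes about 7.7 N. Damped: it settles in about 0.5 s.
- scanner: Pistol-shaped scanner, 0.18 kg, on its side. Origin: underside, 75 mm behind its nose. x: the way it looks; y: along the handle; z: up as it lies. White barrel 32 mm wide, 33 high, x -52 to 53 mm, axis 17 mm up; grey nose block 48 mm wide, x 53 to 75. Grey handle 30 mm wide, 28 thick, leaves the barrel's rear (x -58 to -18 mm) and slants back to x -70 at its end, y = 97 mm.
- scanner_nose (a point): Centre of the scanner's window, at the front of the nose (75, 0, 17 mm in the scanner's frame). Same axes as the scanner: it looks along +x.
- scanner_grip (a point): Good place to grip the scanner from above: on the barrel axis at (15, 0, 17 mm) in the scanner's frame, near its centre of mass, fingers closing along its y over the 32 mm barrel, clear of the handle and nose.
- mat: Black rubber mat fixed flat on the counter, 200 (its x) x 160 (its y) x 4 mm. Origin: centre of its underside, on the counter. The scanner lies on it at the start.
- pen_cup: Black round pen cup, leave alone: radius 34 mm, 88 mm high, with pens reaching 150 mm high within 34 mm of its axis. Origin: centre of its underside.
- bell: Steel counter bell, leave alone: radius 40 mm, 58 mm high. Origin: centre of its underside.
- bottle: White closed plastic bottle, leave alone: radius 30 mm, 190 mm high. Origin: centre of its underside.
- flat_carton: Low cardboard carton, leave alone: 70 x 90 x 40 mm high. Origin: centre of its underside.
There are look-alikes about, which are no part of the job. Leave any blue look-alike of the scanner alone.

How it is judged:
By the outcome, as a careful person would: the job done as asked, in the order asked, and still so for the second after the job is handed in, with the robot touching nothing.
It also fails if it takes over 72 s, if anything falls off the work surface, if the arm or the gripper's body presses on something with over 40 N, if the wrist force passes 120 N, or if a joint passes its speed limit or range.

### The arm

A 6-joint arm with a two-finger parallel gripper is mounted at the origin on the work surface. World frame = base frame: x ahead of the robot, y to its left, z up, the work surface at z = 0. Lengths are in m, angles in rad, forces in N, time in s.
With the tool pointing down it reaches from about 0.4 to 0.825 m from the base axis. Payload 7 kg.
Tool frame: the origin (TCP) lies on the centre line of the jaws, within the pads' length; the fingertips stand 14 mm ahead of it and the grasp point (between the pads) lies 5 mm behind it; z points along the fingers, y is the line along which they close (so a half turn about z gives the same grasp; the last joint's range is limited). The gripper opens to 88 mm and grips with 3 to 60 N. Pads are 19 mm wide; open, the fingers measure 130 mm over their backs; the gripper's body (78 mm by 193 mm) begins 47 mm behind the grasp point.
Start: joints at [1.53, 0.359, 0.012, 0, -1.224, -0.288], TCP at [0.218, 0.639, 0.241] pointing down, gripper open.
Joint ranges: [-3.07, 3.07], [-1.43, 2.12], [-1.02, 1.25], [-3.03, 1.67], [-3.05, -0], [-3.03, 3.03]. Speed limits (rad/s): [2.39, 2.39, 3.01, 3.14, 3.14, 3.14].

### API

Orientations are given as [roll, pitch, yaw] about the fixed x, y, z axes, in that order (R = Rz(yaw) Ry(pitch) Rx(roll)).
In Python, from station import arm gives the robot as it stands.
- The arm moves only by the tool move_arm, never from a script. Its argument "rows" is a list of rows, each an object with "translation": the shift along the tool's x, y, z in cm, a list of three; "rot": the turn, a rotation vector about the tool's x, y, z in degrees, a list of three; "hand": the closure, from 0 (fully open) to 1 (shut). A call has 1 to 8 rows; each row is the pose to reach, as a shift and turn from the pose commanded when the call began, along the tool's axes at that moment; what a row does not reach only later rows make up. A row lasts 1/12 s, in which the tool goes at most 41.7 mm and 7.16 degrees, less where a joint would pass 70% of its speed; a pose out of reach is approached as far as the arm can. A call with a gripper value outside its range is refused whole. The fingers move at their own pace and stop on an object; "squeeze" is the grip in N (left out, the last holds). Time passes only in rows, so rows that repeat a pose let the fingers close. It gives the time, the measured TCP pose, the force, the opening and the grip force at its end, in the units of the state.
- arm.get_state(): the state, without advancing time (a new reading comes with each control period).
- arm.grab_frame(name): name is "scene" or "top" or "wrist"; returns (picture, depth): 384x512x3 uint8, red, green, blue; 384x512 float32, m along the optical axis (not along the pixel's ray), 0 where there is no reading.
- arm.camera_params(name): a dict with "vfov" (degrees; the focal length in pixels is half the picture's height over the tangent of half this angle, whatever the lens; pixels are square), "cx", "cy" (the principal point, pixels), "position" and "orientation" of the camera in the world; the wrist camera has in their place "tool_from_camera" (4x4, takes a point from camera to tool coordinates, whose origin is the TCP and whose axes are the flange's). Camera axes: x right, y down, z forward; pixel columns grow to the right and rows downward; lengths in m; the calibration is good to about 2 mm. A picture is of the moment at which its call begins: read the wrist's pose just before it. camera_params takes no time and is no camera call.
- arm.job_done(): hands the job in; it is judged then, once.
Trained networks look in the newest picture that a camera, given by its name, has taken for a name from the list of things; names that differ only in an ending like _2 or _b are one class to them, and where a whole thing is asked for, a point or a joint stands for the part that bears it (a point fixed in the world has none). Each returns a list of dicts, best first, with "p" (0 to 1); they miss things now and then, are a little off and sometimes report something else, mostly with a low value. They report only what shows in the picture. A call takes as long as a camera call. They do not tell look-alikes from the thing itself.
- arm.search_frame(label, camera): "point" ([x, y, z] in m, in the coordinates of the camera as it stood for that picture, good to about 4 mm: the middle of the surface that is visible of it).
- arm.pinpoint(label, camera): "point" ([x, y, z] in m, in the coordinates of the camera as it stood for that picture, good to about 4 mm: a listed point, or the origin of a listed thing).
The state is a dict: "t": time; "q": joint angles; "qd": joint speeds; "joint_efforts": joint torques, N m; "eef_pos": TCP position; "ee_rot": TCP orientation; "force": force on the tool from outside, world axes, zero at the start; "moment": the same for the moment, N m; "width": finger opening in m; "gripper_force": force on a finger pad.
Only numpy, scipy, OpenCV 4.12 (cv2) and the standard library are available. Lean on these libraries where they do the work, as an engineer would, in place of code of your own. Each camera call takes 0.05 s, during which the arm holds its last target. There are 200 camera calls.

## Working session

There is one attempt and no reset: what is moved stays moved. The work goes in short steps, Python scripts to look and compute and a tool call to move; the robot and the scene stay as the last step left them, time stands still between calls to the robot, and variables do not carry over. Pictures are saved under pics/ and viewed, at most 10 in all, crops included, and the job is handed in when it is done.

Besides the shell and the picture viewer there is one more tool, called after "Emit:" as name(argument=value, ...) on one line, values as JSON. move_arm: Moves the arm, as the interface text tells. Its arguments: {"type":"object","properties":{"rows":{"type":"array","items":{"type":"object","properties":{"translation":{"type":"array","items":{"type":"number"}},"rot":{"type":"array","items":{"type":"number"}},"hand":{"type":"number"}}}},"squeeze":{"type":"number"}},"required":["rows"]}

```bash
ls; mkdir -p pics; cat > h.py <<'E'
import numpy as np, cv2
from station import arm
from scipy.spatial.transform import Rotation as R
def cam(n,st=None):
    p=arm.camera_params(n); f=192/np.tan(np.radians(p['vfov']/2))
    if 'tool_from_camera' in p:
        st=st or arm.get_state(); T=np.eye(4); T[:3,:3]=rot(st['ee_rot']); T[:3,3]=st['eef_pos']
        T=T@np.array(p['tool_from_camera'])
    else:
        T=np.eye(4); o=np.array(p['orientation']); T[:3,:3]=o if o.shape==(3,3) else rot(o); T[:3,3]=p['position']
    return T,f,p['cx'],p['cy']
def rot(o):
    o=np.array(o)
    return o if o.shape==(3,3) else (R.from_euler('xyz',o) if o.size==3 else R.from_quat(o)).as_matrix()
def w(T,p): return T[:3,:3]@np.array(p)+T[:3,3]
def cloud(T,f,cx,cy,d):
    v,u=np.mgrid[:384,:512]; c=np.stack([(u-cx)/f*d,(v-cy)/f*d,d],-1)
    return c@T[:3,:3].T+T[:3,3]
def pix(T,f,cx,cy,P):
    c=T[:3,:3].T@(np.array(P)-T[:3,3]); return (c[:2]/c[2]*f+[cx,cy]).round()
E
python3 - <<'E'
from h import *
print(arm.get_state())
ims=[]
for n in ['scene','top','wrist']:
    print(n,arm.camera_params(n))
    im,d=arm.grab_frame(n); np.savez(f'pics/{n}0.npz',im=im,d=d); cv2.imwrite(f'pics/{n}0.png',im[...,::-1])
    C=cam(n)
    for l in ['carton','barcode','scale','pan_top','scanner','scanner_nose','scanner_grip','mat','pen_cup','bell','bottle','flat_carton']:
        if n=='wrist' and l not in('scanner','carton','scanner_nose','barcode'): continue
        print(n,l,[(w(C[0],r['point']).round(3).tolist(),pix(*C,w(C[0],r['point'])).tolist(),round(r['p'],2)) for r in arm.pinpoint(l,n)][:4])
    ims.append(im[...,::-1])
cv2.imwrite('pics/all.png',cv2.resize(np.vstack([np.hstack(ims[:2])]),(800,300)))
E
```

```text
pics
{'t': 0.0, 'q': array([ 1.53013052e+00,  3.59416919e-01,  1.10860507e-02, -3.45558983e-04,
       -1.22408727e+00, -2.88102285e-01]), 'qd': array([ 0.00043417,  0.0008206 ,  0.00187369, -0.00027749, -0.0006612 ,
       -0.00029566]), 'joint_efforts': array([ 3.05304602e-04, -5.82709908e+01,  2.93059123e+01,  6.99741080e+00,
        6.97597337e-03, -1.46000339e-04]), 'eef_pos': array([0.21781635, 0.63841732, 0.2396159 ]), 'ee_rot': array([ 3.13994538e+00, -1.49395440e-04, -3.28885650e-01]), 'force': array([-0.42861734, -0.84589522, -0.00287259]), 'moment': array([ 0.00935867,  0.02570586, -0.06866117]), 'gripper_force': 0.0, 'width': 0.087507496803305}
scene {'vfov': 54.67276369632342, 'cx': 254.60541977081974, 'cy': 193.60087139819996, 'position': array([1.35275733, 0.3280848 , 0.75572269]), 'orientation': array([-2.17437794,  0.00595305,  2.03189644])}
scene carton [([0.47, 0.285, 0.003], [377.0, 247.0], 0.73)]
scene barcode [([0.441, 0.283, 0.054], [381.0, 228.0], 0.94)]
scene scale [([0.624, -0.01, 0.004], [264.0, 249.0], 0.66), ([0.444, 0.283, 0.052], [381.0, 229.0], 0.63)]

[... 2320 characters left out ...]
]
top bell [([0.376, 0.07, 0.003], [214.0, 217.0], 0.93)]
top bottle [([0.695, -0.253, 0.002], [322.0, 116.0], 0.63)]
top flat_carton [([0.359, -0.081, -0.0], [264.0, 224.0], 0.84)]
wrist {'vfov': 58.13525374459291, 'cx': 251.34094849681858, 'cy': 196.2366538513242, 'tool_from_camera': array([[-1.25264577e-03, -9.56950796e-01, -2.90247487e-01,
         7.81966174e-02],
       [ 9.99999199e-01, -1.25081791e-03, -1.91814143e-04,
        -2.93577404e-05],
       [-1.79490059e-04, -2.90247495e-01,  9.56951597e-01,
        -1.42572815e-01],
       [ 0.00000000e+00,  0.00000000e+00,  0.00000000e+00,
         1.00000000e+00]])}
wrist carton []
wrist barcode []
wrist scanner []
wrist scanner_nose []
```

View pics/all.png

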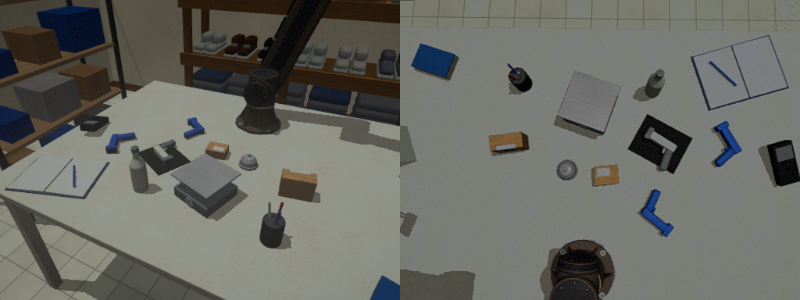

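```bash
python3 - <<'E'
from h import *
z=np.load('pics/top0.npz'); im,d=z['im'],z['d']; C=cam('top'); P=cloud(*C,d)
def rect(c,r,z0,z1,name):
    m=(np.hypot(P[...,0]-c[0],P[...,1]-c[1])<r)&(P[...,2]>z0)&(P[...,2]<z1)&(d>0)
    q=P[m]; print(name,m.sum(),'z med',np.median(q[:,2]).round(4),cv2.minAreaRect((q[:,:2]*1000).astype(np.float32)))
rect((.47,.285),.1,.078,.1,'carton top')
rect((.62,-.013),.16,.09,.12,'pan')
rect((.49,-.285),.13,.01,.05,'scanner')
# label: white pixels on carton top
m=(np.hypot(P[...,0]-.47,P[...,1]-.285)<.09)&(P[...,2]>.08)&(im.min(-1)>170)
print('label',m.sum(),P[m].mean(0) if m.any() else '')
# scene view heights
z2=np.load('pics/scene0.npz'); P2=cloud(*cam('scene'),z2['d'])
for n,c,r in [('carton',(.47,.285),.02),('pan',(.62,-.013),.05)]:
    m=(np.hypot(P2[...,0]-c[0],P2[...,1]-c[1])<r)&(z2['d']>0); print(n,'scene z',np.percentile(P2[m][:,2],[50,90]))
a=cv2.resize(im[150:250,90:190],(400,400),interpolation=cv2.INTER_CUBIC); b=cv2.resize(im[130:230,280:380],(400,400),interpolation=cv2.INTER_CUBIC)
cv2.imwrite('pics/crops.png',np.hstack([a,b])[...,::-1])
E
```

```text
carton top 870 z med 0.0897 ((470.9515075683594, 284.361328125), (57.36772537231445, 121.24855041503906), 9.044634819030762)
pan 3933 z med 0.1045 ((622.1261596679688, -14.659126281738281), (180.33172607421875, 181.0624542236328), 71.43743896484375)
scanner 854 z med 0.0344 ((466.74615478515625, -264.5033264160156), (166.4837646484375, 109.88911437988281), 54.44483184814453)
label 0 
carton scene z [0.09200027 0.09351817]
pan scene z [0.10613347 0.10780577]
```

View pics/crops.png

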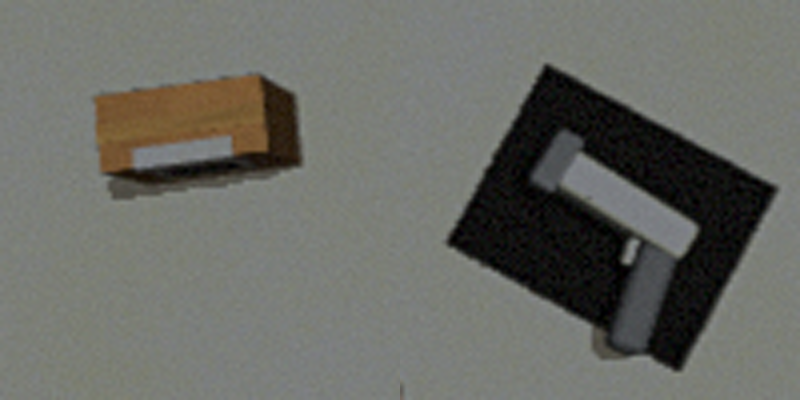

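The top crops show the carton at left (top-view px 144,184), with its white label on the near (-x) side. At right is the white and grey scanner on the black mat (px 331,179), with its nose towards upper-left. There are three scanner-shaped things: 331,179 white/grey on the mat, 420,182 blue and 322,280 blue. The first one fits the description, and the crop confirms it. Its yaw is about 62°.

```bash
cat >> h.py <<'E'
def goal(pos,yaw):
    s=arm.get_state(); A=rot(s['ee_rot']); B=(R.from_euler('z',yaw,degrees=True)*R.from_euler('x',180,degrees=True)).as_matrix()
    print('t',round(s['t'],2),'pos',s['eef_pos'].round(4),'rpy',np.degrees(s['ee_rot']).round(2),'F',s['force'].round(2),'w',round(s['width'],4))
    print('trans cm',(A.T@(np.array(pos)-s['eef_pos'])*100).round(2),'rot',np.degrees(R.from_matrix(A.T@B).as_rotvec()).round(2))
E
python3 - <<'E'
from h import *
goal((.471,.2845,.20),-81)
z=np.load('pics/top0.npz'); im,d=z['im'],z['d']; P=cloud(*cam('top'),d)
m=(np.hypot(P[...,0]-.49,P[...,1]+.28)<.12)&(P[...,2]>.02)&(P[...,2]<.05)&(im.min(-1)>110)
q=(P[m][:,:2]*1000).astype(np.float32); print('barrel',m.sum(),cv2.minAreaRect(q),P[m].mean(0))
m=(np.hypot(P[...,0]-.49,P[...,1]+.28)<.14)&(P[...,2]<.05)&(im.max(-1)<40)
q=(P[m][:,:2]*1000).astype(np.float32); print('mat',m.sum(),cv2.minAreaRect(q))
E
```

```text
t 1.55 pos [0.2179 0.6388 0.2406] rpy [180.     0.   -18.84] F [ 0.14 -0.52  0.15] w 0.0878
trans cm [35.39 25.36  4.06] rot [ 0.    0.   62.16]
barrel 311 ((480.1602478027344, -287.92657470703125), (102.05740356445312, 48.87812042236328), 58.68852233886719) [ 0.48829619 -0.29420274  0.03571556]
mat 2541 ((480.94464111328125, -284.05364990234375), (197.122314453125, 169.05894470214844), 61.559112548828125)
```

Emit:
move_arm(rows=[{"translation": [4,3,0],"rot": [0,0,7],"hand": 0},{"translation": [8,6,0.5],"rot": [0,0,14],"hand": 0},{"translation": [11,8,1],"rot": [0,0,21],"hand": 0},{"translation": [14,10,1.5],"rot": [0,0,28],"hand": 0},{"translation": [17,12.2,2],"rot": [0,0,35],"hand": 0},{"translation": [20,14.3,2.4],"rot": [0,0,42],"hand": 0},{"translation": [23,16.5,2.8],"rot": [0,0,49],"hand": 0},{"translation": [26,18.6,3],"rot": [0,0,55],"hand": 0}])

```text
t: 2.22
eef_pos: [0.4046, 0.3769, 0.2104]
ee_rot: [3.142, 0.0, -1.295]
force: [-0.2, 0.2, 0.3]
width: 0.0875
gripper_force: 0.0
```

```bash
python3 - <<'E'
from h import *
goal((.471,.2845,.22),-81)
E
```

```text
t 2.22 pos [0.4046 0.3769 0.2104] rpy [180.    0.  -74.2] F [-0.16  0.19  0.29] w 0.0875
trans cm [10.7  -3.88 -0.96] rot [0.  0.  6.8]
```

Emit:
move_arm(rows=[{"translation": [3,-1,-0.5],"rot": [0,0,5],"hand": 0},{"translation": [6,-2.2,-1],"rot": [0,0,6.8],"hand": 0},{"translation": [8.7,-3.2,-1],"rot": [0,0,6.8],"hand": 0},{"translation": [10.3,-3.7,-1],"rot": [0,0,6.8],"hand": 0},{"translation": [10.7,-3.9,-1],"rot": [0,0,6.8],"hand": 0},{"translation": [10.7,-3.9,-1],"rot": [0,0,6.8],"hand": 0}])

```text
t: 2.72
eef_pos: [0.4719, 0.286, 0.2207]
ee_rot: [-3.141, 0.0, -1.409]
force: [0.3, 0.1, 0.7]
width: 0.0877
gripper_force: 0.0
```

```bash
python3 - <<'E'
from h import *
goal((.471,.2845,.06),-81)
st=arm.get_state(); im,d=arm.grab_frame('wrist'); C=cam('wrist',st); P=cloud(*C,d)
m=(np.hypot(P[...,0]-.471,P[...,1]-.2845)<.1)&(P[...,2]>.078)&(P[...,2]<.1)&(d>0)
print(m.sum(),np.median(P[m][:,2]),cv2.minAreaRect((P[m][:,:2]*1000).astype(np.float32)))
for l in ('carton','barcode'): print(l,[(w(C[0],r['point']).round(4),r['p']) for r in arm.pinpoint(l,'wrist')])
E
```

```text
t 2.72 pos [0.4719 0.286  0.2207] rpy [-1.7999e+02  1.0000e-02 -8.0760e+01] F [0.3  0.08 0.71] w 0.0877
trans cm [ 0.13  0.11 16.07] rot [-0.01  0.01  0.24]
9448 0.08863056736694397 ((471.5153503417969, 286.917236328125), (56.7403564453125, 119.6493148803711), 8.769574165344238)
carton [(array([ 0.4725,  0.2882, -0.0038]), 0.59)]
barcode []
```

Emit:
move_arm(rows=[{"translation": [0,0,3],"rot": [0,0,0],"hand": 0},{"translation": [0,0,7],"rot": [0,0,0],"hand": 0},{"translation": [0,0,10.5],"rot": [0,0,0],"hand": 0},{"translation": [0,0,13],"rot": [0,0,0],"hand": 0},{"translation": [0,0,15],"rot": [0,0,0],"hand": 0},{"translation": [0,0,15.8],"rot": [0,0,0],"hand": 0},{"translation": [0,0,16],"rot": [0,0,0],"hand": 0.2},{"translation": [0,0,16],"rot": [0,0,0],"hand": 0.3}], squeeze=20)

```text
t: 3.53
eef_pos: [0.4711, 0.2877, 0.0607]
ee_rot: [3.142, -0.0, -1.406]
force: [0.3, -0.2, 0.6]
width: 0.0793
gripper_force: 0.0
```

Emit:
move_arm(rows=[{"translation": [0,0,0],"rot": [0,0,0],"hand": 0.5},{"translation": [0,0,0],"rot": [0,0,0],"hand": 0.7},{"translation": [0,0,0],"rot": [0,0,0],"hand": 0.7},{"translation": [0,0,0],"rot": [0,0,0],"hand": 0.7},{"translation": [0,0,0],"rot": [0,0,0],"hand": 0.7}], squeeze=20)

```text
t: 3.95
eef_pos: [0.4718, 0.2875, 0.0618]
ee_rot: [-3.14, 0.001, -1.407]
force: [-1.4, 0.9, 6.6]
width: 0.0557
gripper_force: 20.0
```

Emit:
move_arm(rows=[{"translation": [0,0,-1],"rot": [0,0,0],"hand": 0.7},{"translation": [0,0,-3],"rot": [0,0,0],"hand": 0.7},{"translation": [0,0,-6],"rot": [0,0,0],"hand": 0.7},{"translation": [0,0,-9],"rot": [0,0,0],"hand": 0.7},{"translation": [0,0,-12],"rot": [0,0,0],"hand": 0.7},{"translation": [0,0,-14],"rot": [0,0,0],"hand": 0.7},{"translation": [0,0,-15],"rot": [0,0,0],"hand": 0.7},{"translation": [0,0,-15],"rot": [0,0,0],"hand": 0.7}])

```text
t: 4.62
eef_pos: [0.4717, 0.2874, 0.2129]
ee_rot: [-3.139, 0.002, -1.407]
force: [-0.3, 0.3, -3.6]
width: 0.0556
gripper_force: 20.0
```

```bash
python3 - <<'E'
from h import *
goal((.622,-.0135,.21),-89.6)
E
```

```text
t 4.62 pos [0.4717 0.2874 0.2129] rpy [-1.7984e+02  1.4000e-01 -8.0640e+01] F [-0.27  0.28 -3.64] w 0.0556
trans cm [32.13 -9.94  0.24] rot [-0.15  0.15  8.96]
```

Emit:
move_arm(rows=[{"translation": [1.5,-0.5,0],"rot": [0,0,1],"hand": 0.7},{"translation": [4.5,-1.4,0],"rot": [0,0,2],"hand": 0.7},{"translation": [8,-2.5,0],"rot": [0,0,3],"hand": 0.7},{"translation": [11.5,-3.6,0],"rot": [0,0,4],"hand": 0.7},{"translation": [15,-4.6,0],"rot": [0,0,5],"hand": 0.7},{"translation": [18.5,-5.7,0],"rot": [0,0,6],"hand": 0.7},{"translation": [22,-6.8,0],"rot": [0,0,7],"hand": 0.7},{"translation": [25,-7.7,0],"rot": [0,0,8],"hand": 0.7}])

```text
t: 5.28
eef_pos: [0.5873, 0.0504, 0.2081]
ee_rot: [3.138, -0.001, -1.549]
force: [-0.2, 0.7, -4.0]
width: 0.0563
gripper_force: 20.0
```

Emit:
move_arm(rows=[{"translation": [3,-1,0],"rot": [0,0,1],"hand": 0.7},{"translation": [5.5,-1.8,0],"rot": [0,0,1],"hand": 0.7},{"translation": [6.8,-2.1,0],"rot": [0,0,1],"hand": 0.7},{"translation": [7.1,-2.2,0],"rot": [0,0,1],"hand": 0.7},{"translation": [7.1,-2.2,0],"rot": [0,0,1],"hand": 0.7},{"translation": [7.1,-2.2,0],"rot": [0,0,1],"hand": 0.7},{"translation": [7.1,-2.2,0],"rot": [0,0,1],"hand": 0.7}])

```text
t: 5.87
eef_pos: [0.6111, -0.0167, 0.21]
ee_rot: [3.141, 0.0, -1.564]
force: [0.9, -0.5, -4.2]
width: 0.056
gripper_force: 20.0
```

```bash
python3 - <<'E'
from h import *
im,d=arm.grab_frame('scene'); C=cam('scene')
print([(w(C[0],r['point']).round(4),round(r['p'],2)) for r in arm.pinpoint('carton','scene')])
goal((.622,-.0135,.21),-89.6)
E
```

```text
[(array([ 0.6094, -0.0149,  0.1461]), 0.91)]
t 5.97 pos [ 0.6113 -0.0166  0.2105] rpy [ 1.800e+02  1.000e-02 -8.956e+01] F [ 0.08 -0.72 -3.27] w 0.0561
trans cm [-0.3  -1.08  0.05] rot [0.   0.01 0.04]
```

Emit:
move_arm(rows=[{"translation": [-0.3,-1.1,0],"rot": [0,0,0],"hand": 0.7},{"translation": [-0.3,-1.1,1],"rot": [0,0,0],"hand": 0.7},{"translation": [-0.3,-1.1,2],"rot": [0,0,0],"hand": 0.7},{"translation": [-0.3,-1.1,2.8],"rot": [0,0,0],"hand": 0.7},{"translation": [-0.3,-1.1,3.4],"rot": [0,0,0],"hand": 0.7},{"translation": [-0.3,-1.1,3.8],"rot": [0,0,0],"hand": 0.7},{"translation": [-0.3,-1.1,4],"rot": [0,0,0],"hand": 0.7},{"translation": [-0.3,-1.1,4],"rot": [0,0,0],"hand": 0.7}])

```text
t: 6.63
eef_pos: [0.6222, -0.0148, 0.17]
ee_rot: [3.141, -0.0, -1.565]
force: [0.1, -0.6, -4.7]
width: 0.0558
gripper_force: 20.0
```

Emit:
move_arm(rows=[{"translation": [0,0,0.3],"rot": [0,0,0],"hand": 0.7},{"translation": [0,0,0.6],"rot": [0,0,0],"hand": 0.7},{"translation": [0,0,0.9],"rot": [0,0,0],"hand": 0.7},{"translation": [0,0,1.2],"rot": [0,0,0],"hand": 0.7},{"translation": [0,0,1.5],"rot": [0,0,0],"hand": 0.7},{"translation": [0,0,1.8],"rot": [0,0,0],"hand": 0.7},{"translation": [0,0,1.8],"rot": [0,0,0],"hand": 0.7},{"translation": [0,0,1.8],"rot": [0,0,0],"hand": 0.7}])

```text
t: 7.3
eef_pos: [0.6225, -0.0146, 0.1525]
ee_rot: [3.141, 0.0, -1.564]
force: [1.0, -0.1, -2.1]
width: 0.0561
gripper_force: 20.0
```

```bash
python3 - <<'E'
from h import *
for i in range(4):
    im,d=arm.grab_frame('scene'); s=arm.get_state(); print(s['force'].round(2),s['eef_pos'].round(4))
E
```

```text
[-0.33  1.12 -1.69] [ 0.6225 -0.0146  0.1526]
[ 0.05 -0.53 -0.73] [ 0.6225 -0.0146  0.1527]
[ 0.4   0.18 -1.27] [ 0.6225 -0.0146  0.1527]
[ 0.57 -0.43 -1.42] [ 0.6225 -0.0146  0.1527]
```

Emit:
move_arm(rows=[{"translation": [0,0,0.3],"rot": [0,0,0],"hand": 0.7},{"translation": [0,0,0.6],"rot": [0,0,0],"hand": 0.7},{"translation": [0,0,0.9],"rot": [0,0,0],"hand": 0.7},{"translation": [0,0,0.9],"rot": [0,0,0],"hand": 0.7},{"translation": [0,0,0.9],"rot": [0,0,0],"hand": 0.7},{"translation": [0,0,0.9],"rot": [0,0,0],"hand": 0.7}])

```text
t: 8.0
eef_pos: [0.6225, -0.0146, 0.1435]
ee_rot: [3.141, -0.0, -1.565]
force: [-0.0, -0.4, -0.1]
width: 0.0557
gripper_force: 20.0
```

```bash
python3 - <<'E'
from h import *
F=[]
for i in range(8):
    arm.grab_frame('scene'); s=arm.get_state(); F.append(s['force'])
print(np.mean(F,0).round(2),np.std(F,0).round(2),s['eef_pos'].round(4))
E
```

```text
[-0.01  0.22 -0.19] [0.41 0.55 0.43] [ 0.6225 -0.0146  0.1436]
```

Emit:
move_arm(rows=[{"translation": [0,0,0.1],"rot": [0,0,0],"hand": 0.3},{"translation": [0,0,0.1],"rot": [0,0,0],"hand": 0.25},{"translation": [0,0,0.1],"rot": [0,0,0],"hand": 0.15},{"translation": [0,0,0.1],"rot": [0,0,0],"hand": 0},{"translation": [0,0,0.1],"rot": [0,0,0],"hand": 0},{"translation": [0,0,0.1],"rot": [0,0,0],"hand": 0},{"translation": [0,0,-1],"rot": [0,0,0],"hand": 0},{"translation": [0,0,-3],"rot": [0,0,0],"hand": 0}])

```text
t: 9.07
eef_pos: [0.6211, -0.0148, 0.1721]
ee_rot: [3.137, -0.001, -1.565]
force: [-0.0, -0.2, -0.2]
width: 0.0877
gripper_force: 0.0
```

Emit:
move_arm(rows=[{"translation": [0,0,-3],"rot": [0,0,0],"hand": 0},{"translation": [0,0,-6],"rot": [0,0,0],"hand": 0},{"translation": [0,0,-9],"rot": [0,0,0],"hand": 0},{"translation": [0,0,-11],"rot": [0,0,0],"hand": 0},{"translation": [0,0,-12],"rot": [0,0,0],"hand": 0},{"translation": [0,0,-12],"rot": [0,0,0],"hand": 0}])

```text
t: 9.57
eef_pos: [0.6236, -0.0146, 0.2972]
ee_rot: [-3.136, 0.001, -1.564]
force: [0.5, 0.0, 0.1]
width: 0.0877
gripper_force: 0.0
```

```bash
python3 - <<'E'
from h import *
st=arm.get_state(); im,d=arm.grab_frame('wrist'); C=cam('wrist',st); P=cloud(*C,d)
m=(np.hypot(P[...,0]-.622,P[...,1]+.0145)<.09)&(P[...,2]>.15)&(P[...,2]<.2)&(d>0)
print(m.sum(),np.median(P[m][:,2]),cv2.minAreaRect((P[m][:,:2]*1000).astype(np.float32)))
m=(np.hypot(P[...,0]-.622,P[...,1]+.0145)<.16)&(P[...,2]>.06)&(P[...,2]<.11)&(d>0)
print('pan z',np.median(P[m][:,2]),cv2.minAreaRect((P[m][:,:2]*1000).astype(np.float32)))
im2,d2=arm.grab_frame('scene'); Cs=cam('scene'); P=cloud(*Cs,d2)
m=(np.hypot(P[...,0]-.622,P[...,1]+.0145)<.09)&(P[...,2]>.155)&(P[...,2]<.2)&(d2>0)
print('scene top',m.sum(),np.median(P[m][:,2]),cv2.minAreaRect((P[m][:,:2]*1000).astype(np.float32)))
for l in ('barcode','carton','pan_top'): print(l,[(w(Cs[0],r['point']).round(4),round(r['p'],2)) for r in arm.pinpoint(l,'scene')])
cv2.imwrite('pics/placed.png',cv2.resize(np.hstack([im,im2]),(800,300))[...,::-1])
goal((.497,-.279,.2),-118.4)
E
```

```text
9797 0.16864835833718783 ((621.7167358398438, -14.888362884521484), (120.25961303710938, 56.80350112915039), 89.76868438720703)
pan z 0.07846932372093185 ((622.601806640625, -12.932685852050781), (179.54498291015625, 180.31954956054688), 71.18763732910156)
scene top 777 0.17096734660269686 ((622.20166015625, -15.220436096191406), (60.423927307128906, 120.77629852294922), 0.6084956526756287)
barcode [(array([ 0.5925, -0.0147,  0.1334]), 0.95)]
carton [(array([ 0.6176, -0.0157,  0.0806]), 0.79), (array([ 0.3593, -0.0834, -0.0038]), 0.69)]
pan_top [(array([ 0.6154, -0.0083,  0.0813]), 0.61), (array([3.742e-01, 6.990e-02, 3.000e-04]), 0.41)]
t 9.82 pos [ 0.6218 -0.0147  0.2919] rpy [ 1.7984e+02 -2.0000e-02 -8.9650e+01] F [-0.51  0.11 -1.25] w 0.0877
trans cm [26.35 12.62  9.23] rot [ 0.15 -0.06 28.75]
```

View pics/placed.png

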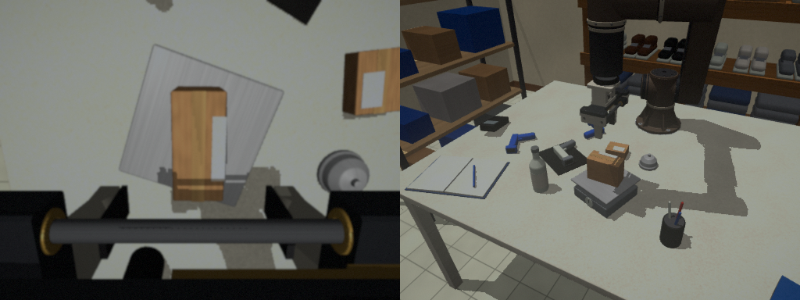

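The wrist view shows the carton upright and centred on the pan (px 200,145). The scene view agrees (px 605,167). Next is the scanner.

Emit:
move_arm(rows=[{"translation": [3,1.4,0.5],"rot": [0,0,4],"hand": 0},{"translation": [6.5,3.1,1.5],"rot": [0,0,8],"hand": 0},{"translation": [10,4.8,2.5],"rot": [0,0,12],"hand": 0},{"translation": [13.5,6.5,3.5],"rot": [0,0,16],"hand": 0},{"translation": [17,8.2,4.5],"rot": [0,0,20],"hand": 0},{"translation": [20.5,9.8,5.5],"rot": [0,0,24],"hand": 0},{"translation": [23.5,11.3,6.5],"rot": [0,0,27],"hand": 0},{"translation": [25.5,12.2,7.2],"rot": [0,0,28.7],"hand": 0}])

```text
t: 10.48
eef_pos: [0.4995, -0.2724, 0.2195]
ee_rot: [3.139, -0.001, -2.07]
force: [0.3, 0.2, -0.2]
width: 0.0874
gripper_force: 0.0
```

Emit:
move_arm(rows=[{"translation": [0.9,0,0],"rot": [0,0,0],"hand": 0},{"translation": [0.9,0,0],"rot": [0,0,0],"hand": 0},{"translation": [0.9,0,0],"rot": [0,0,0],"hand": 0}])

```text
t: 10.73
eef_pos: [0.4977, -0.2784, 0.2211]
ee_rot: [3.141, -0.0, -2.066]
force: [0.2, 0.2, 0.2]
width: 0.0876
gripper_force: 0.0
```

```bash
python3 - <<'E'
from h import *
st=arm.get_state(); im,d=arm.grab_frame('wrist'); C=cam('wrist',st); P=cloud(*C,d)
np.savez('pics/w1.npz',im=im,d=d,P=P)
for l in ('scanner','scanner_grip','scanner_nose','mat'): print(l,[(w(C[0],r['point']).round(4),round(r['p'],2)) for r in arm.pinpoint(l,'wrist')])
m=(np.hypot(P[...,0]-.49,P[...,1]+.28)<.12)&(P[...,2]>.025)&(P[...,2]<.06)&(d>0)
g=im.min(-1)
print('pct gray',np.percentile(g[m],[5,25,50,75,95]), 'z',np.percentile(P[m][:,2],[50,95]))
for lo in (100,130):
    q=P[m&(g>lo)]; print(lo,len(q),cv2.minAreaRect((q[:,:2]*1000).astype(np.float32)))
cv2.imwrite('pics/w1.png',im[...,::-1])
goal((.497,-.279,.2),-118.4)
E
```

```text
scanner [(array([ 0.4863, -0.2966,  0.0058]), 0.57)]
scanner_grip [(array([ 0.4963, -0.2832,  0.0135]), 0.7)]
scanner_nose [(array([ 0.5268, -0.2297,  0.0192]), 0.89)]
mat [(array([ 0.489 , -0.2878, -0.0027]), 0.65)]
pct gray [ 73. 107. 130. 209. 211.] z [0.03370693 0.03654846]
100 5519 ((470.2694091796875, -299.76031494140625), (171.4336700439453, 87.07194519042969), 17.48756980895996)
130 3447 ((453.1037902832031, -277.1065979003906), (104.52922821044922, 117.56344604492188), 65.10614776611328)
t 10.98 pos [ 0.4985 -0.2774  0.2218] rpy [-1.7997e+02  1.0000e-02 -1.1825e+02] F [ 0.32 -0.18  0.02] w 0.0872
trans cm [0.21 0.06 2.18] rot [-0.03  0.01  0.15]
```

View pics/w1.png

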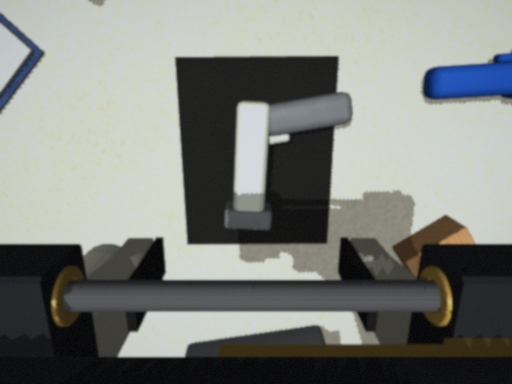

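The wrist view shows the white barrel at px (252,157), the nose at (248,215) and the handle towards (340,108). The scanner is lying flat on the black mat.

```bash
python3 - <<'E'
from h import *
z=np.load('pics/w1.npz'); im,P=z['im'],z['P']; g=im.min(-1)
m=((g>185)&(P[...,2]>.024)&(P[...,2]<.06)).astype(np.uint8)
n,L,s,c=cv2.connectedComponentsWithStats(m); k=L[157,252]; M=L==k
print(s[k],'barrel',cv2.minAreaRect((P[M][:,:2]*1000).astype(np.float32)),P[M].mean(0))
# axis at high ridge: central strip direction by fit
q=(P[M][:,:2]*1000).astype(np.float32); print('fit',cv2.fitLine(q,cv2.DIST_L2,0,.01,.01).ravel())
# nose: 
n_=(P[...,2]>.022)&(P[...,2]<.06)&(g<150); n_[:195]=0;n_[232:]=0;n_[:,:215]=0;n_[:,280:]=0
print('nose',n_.sum(),cv2.minAreaRect((P[n_][:,:2]*1000).astype(np.float32)))
# mat: hull of dark
m=((im.max(-1)<45)).astype(np.uint8); n,L,s,c=cv2.connectedComponentsWithStats(m); k=L[100,205]; M=(L==k)
print('mat',s[k],cv2.minAreaRect((P[M&(P[...,2]<.015)][:,:2]*1000).astype(np.float32)), np.median(P[M][:,2]))
E
```

```text
[ 236  104   31   91 2368] barrel ((486.6001892089844, -300.0637512207031), (86.9985580444336, 25.792827606201172), 58.417930603027344) [ 0.48531877 -0.30225394  0.03468546]
fit [   0.5271194    0.8497912  485.31876   -302.25394  ]
nose 1424 ((518.3882446289062, -246.53097534179688), (37.724449157714844, 47.684425354003906), 62.513702392578125)
mat [  177    58   160   185 20226] ((486.254638671875, -286.08746337890625), (196.5563201904297, 156.21656799316406), 61.99381637573242) 0.0024953088446067473
```

```bash
python3 - <<'E'
from h import *
goal((.497,-.281,.0215),-120.5)
E
```

```text
t 10.98 pos [ 0.4985 -0.2774  0.2218] rpy [-1.7997e+02  1.0000e-02 -1.1825e+02] F [ 0.32 -0.18  0.02] w 0.0872
trans cm [ 0.39 -0.03 20.03] rot [-0.03  0.01  2.25]
```

Emit:
move_arm(rows=[{"translation": [0.4,0,2],"rot": [0,0,2.2],"hand": 0},{"translation": [0.4,0,5],"rot": [0,0,2.2],"hand": 0},{"translation": [0.4,0,8.5],"rot": [0,0,2.2],"hand": 0},{"translation": [0.4,0,12],"rot": [0,0,2.2],"hand": 0},{"translation": [0.4,0,15],"rot": [0,0,2.2],"hand": 0},{"translation": [0.4,0,17],"rot": [0,0,2.2],"hand": 0},{"translation": [0.4,0,17.5],"rot": [0,0,2.2],"hand": 0},{"translation": [0.4,0,17.5],"rot": [0,0,2.2],"hand": 0}])

```text
t: 11.65
eef_pos: [0.4955, -0.2812, 0.0453]
ee_rot: [3.139, -0.001, -2.103]
force: [0.5, -0.4, 0.1]
width: 0.0878
gripper_force: 0.0
```

Emit:
move_arm(rows=[{"translation": [0,0,1],"rot": [0,0,0],"hand": 0},{"translation": [0,0,2],"rot": [0,0,0],"hand": 0},{"translation": [0,0,2.4],"rot": [0,0,0],"hand": 0},{"translation": [0,0,2.4],"rot": [0,0,0],"hand": 0.2},{"translation": [0,0,2.4],"rot": [0,0,0],"hand": 0.4},{"translation": [0,0,2.4],"rot": [0,0,0],"hand": 0.55},{"translation": [0,0,2.4],"rot": [0,0,0],"hand": 0.7},{"translation": [0,0,2.4],"rot": [0,0,0],"hand": 0.85}], squeeze=25)

```text
t: 12.32
eef_pos: [0.4962, -0.2819, 0.023]
ee_rot: [-3.141, 0.0, -2.104]
force: [0.5, 0.7, -0.4]
width: 0.0601
gripper_force: 0.0
```

Emit:
move_arm(rows=[{"translation": [0,0,0],"rot": [0,0,0],"hand": 0.9},{"translation": [0,0,0],"rot": [0,0,0],"hand": 0.9},{"translation": [0,0,0],"rot": [0,0,0],"hand": 0.9},{"translation": [0,0,0],"rot": [0,0,0],"hand": 0.9}])

```text
t: 12.65
eef_pos: [0.496, -0.2819, 0.0226]
ee_rot: [-3.141, 0.0, -2.104]
force: [1.3, -0.5, -0.4]
width: 0.0334
gripper_force: 0.4
```

Emit:
move_arm(rows=[{"translation": [0,0,0],"rot": [0,0,0],"hand": 0.95},{"translation": [0,0,0],"rot": [0,0,0],"hand": 0.95},{"translation": [0,0,-0.5],"rot": [0,0,0],"hand": 0.95},{"translation": [0,0,-2],"rot": [0,0,0],"hand": 0.95},{"translation": [0,0,-5],"rot": [0,0,0],"hand": 0.95},{"translation": [0,0,-8],"rot": [0,0,0],"hand": 0.95},{"translation": [0,0,-11],"rot": [0,0,0],"hand": 0.95},{"translation": [0,0,-14],"rot": [0,0,0],"hand": 0.95}])

```text
t: 13.32
eef_pos: [0.4953, -0.2816, 0.164]
ee_rot: [3.141, -0.0, -2.104]
force: [0.8, 0.3, -1.5]
width: 0.0318
gripper_force: 25.0
```

```bash
python3 - <<'E'
from h import *
goal((.38,-.1,.20),-150)
for n in ('scene','top'):
    im,d=arm.grab_frame(n); C=cam(n)
    for l in ('scanner','scanner_nose','scanner_grip'): print(n,l,[(w(C[0],r['point']).round(4),round(r['p'],2)) for r in arm.pinpoint(l,n)])
    cv2.imwrite(f'pics/held_{n}.png',im[...,::-1])
E
```

```text
t 13.32 pos [ 0.4953 -0.2816  0.164 ] rpy [ 179.95   -0.   -120.55] F [ 0.84  0.32 -1.54] w 0.0318
trans cm [-9.78 19.16 -3.58] rot [ 5.000e-02 -2.000e-02  2.945e+01]
scene scanner [(array([ 0.4843, -0.2932,  0.1439]), 0.78), (array([ 0.2019, -0.2566,  0.0018]), 0.78), (array([ 0.499 , -0.5508,  0.0022]), 0.59), (array([ 0.4882, -0.2872, -0.0026]), 0.55)]
scene scanner_nose [(array([ 0.5663, -0.511 ,  0.0149]), 0.84), (array([ 0.5229, -0.2327,  0.1671]), 0.76), (array([ 0.62  , -0.0105,  0.0026]), 0.66), (array([ 0.1536, -0.3161,  0.0175]), 0.62)]
scene scanner_grip [(array([ 0.5107, -0.542 ,  0.0178]), 0.98), (array([ 0.4957, -0.2794,  0.1642]), 0.78)]
top scanner [(array([ 0.4883, -0.2952,  0.1442]), 0.57), (array([ 4.957e-01, -5.545e-01, -5.000e-04]), 0.57), (array([ 0.2011, -0.2575,  0.0028]), 0.56)]
top scanner_nose [(array([ 0.5242, -0.2264,  0.1614]), 0.87), (array([ 0.5616, -0.51  ,  0.0174]), 0.7), (array([ 0.1556, -0.3187,  0.0151]), 0.65)]
top scanner_grip [(array([ 0.4972, -0.2793,  0.1621]), 0.76), (array([ 0.5119, -0.5432,  0.0157]), 0.74), (array([ 0.1924, -0.2733,  0.0193]), 0.56)]
```

```bash
python3 - <<'E'
from h import *
goal((.43,-.015,.1435),-180)
E
```

```text
t 13.72 pos [ 0.4951 -0.2816  0.1612] rpy [ 1.7985e+02 -4.0000e-02 -1.2055e+02] F [-0.1   0.15 -1.68] w 0.0319
trans cm [-19.65  19.15   1.8 ] rot [ 0.11 -0.11 59.45]
```

Emit:
move_arm(rows=[{"translation": [-1,1.5,0],"rot": [0,0,3],"hand": 0.95},{"translation": [-2.5,4,0],"rot": [0,0,9],"hand": 0.95},{"translation": [-5,6.5,0.2],"rot": [0,0,16],"hand": 0.95},{"translation": [-8,9,0.4],"rot": [0,0,23],"hand": 0.95},{"translation": [-11,11.5,0.6],"rot": [0,0,30],"hand": 0.95},{"translation": [-14,14,0.9],"rot": [0,0,37],"hand": 0.95},{"translation": [-16.5,16.5,1.3],"rot": [0,0,44],"hand": 0.95},{"translation": [-18.5,18.2,1.6],"rot": [0,0,51],"hand": 0.95}])

```text
t: 14.38
eef_pos: [0.4341, -0.0372, 0.1467]
ee_rot: [-3.141, -0.001, -2.9]
force: [0.3, -0.0, -2.2]
width: 0.032
gripper_force: 25.0
```

```bash
python3 - <<'E'
from h import *
goal((.43,-.015,.1335),-180)
E
```

```text
t 14.38 pos [ 0.4341 -0.0372  0.1467] rpy [-1.7999e+02 -8.0000e-02 -1.6616e+02] F [ 0.3  -0.01 -2.16] w 0.032
trans cm [-0.13  2.26  1.32] rot [-0.02 -0.08 13.84]
```

Emit:
move_arm(rows=[{"translation": [-0.1,1,0.5],"rot": [0,0,5],"hand": 0.95},{"translation": [-0.1,1.7,0.9],"rot": [0,0,10],"hand": 0.95},{"translation": [-0.1,2.1,1.2],"rot": [0,0,13],"hand": 0.95},{"translation": [-0.1,2.3,1.3],"rot": [0,0,13.8],"hand": 0.95},{"translation": [-0.1,2.3,1.3],"rot": [0,0,13.8],"hand": 0.95},{"translation": [-0.1,2.3,1.3],"rot": [0,0,13.8],"hand": 0.95},{"translation": [-0.1,2.3,1.3],"rot": [0,0,13.8],"hand": 0.95}])

```text
t: 14.97
eef_pos: [0.4307, -0.0162, 0.1345]
ee_rot: [-3.141, -0.0, -3.135]
force: [0.3, 0.8, -1.9]
width: 0.0319
gripper_force: 25.0
```

```bash
python3 - <<'E'
from h import *
goal((.4525,-.015,.1335),-180)
ims=[]
for n in ('scene','top'):
    im,d=arm.grab_frame(n); C=cam(n); P=cloud(*C,d)
    for l in ('scanner','scanner_nose','scanner_grip','barcode','carton'): print(n,l,[(w(C[0],r['point']).round(4),round(r['p'],2)) for r in arm.pinpoint(l,n)][:3])
    m=(abs(P[...,0]-.48)<.05)&(abs(P[...,1]+.015)<.04)&(P[...,2]>.13)&(P[...,2]<.165)&(d>0); 
    q=P[m]; print('nose pts x',np.percentile(q[:,0],[90,98,99.5]).round(4),'z',np.percentile(q[:,2],[50,95]).round(4))
    m&=(P[...,0]>.475); q=P[m]; print('nose block',len(q),cv2.minAreaRect((q[:,:2]*1000).astype(np.float32)))
    m=(np.hypot(P[...,0]-.622,P[...,1]+.015)<.09)&(P[...,2]>.157)&(P[...,2]<.19)&(d>0)
    print('ctn',cv2.minAreaRect((P[m][:,:2]*1000).astype(np.float32)),np.median(P[m][:,2]))
    ims.append(im)
a=cv2.resize(ims[0][140:290,180:380],(400,300)); b=cv2.resize(ims[1][70:220,170:370],(400,300))
cv2.imwrite('pics/scan.png',np.hstack([a,b])[...,::-1])
E
```

```text
t 14.97 pos [ 0.4307 -0.0162  0.1345] rpy [-1.7999e+02 -2.0000e-02 -1.7961e+02] F [ 0.31  0.79 -1.91] w 0.0319
trans cm [-2.18  0.11  0.1 ] rot [-0.01 -0.02  0.39]
scene scanner [(array([ 0.1996, -0.2586,  0.0031]), 0.91), (array([ 0.4144, -0.0153,  0.1118]), 0.88), (array([ 4.996e-01, -5.534e-01,  4.000e-04]), 0.59)]
scene scanner_nose [(array([ 0.5651, -0.5131,  0.0138]), 0.83), (array([ 0.1528, -0.316 ,  0.0195]), 0.69), (array([ 0.4917, -0.0225,  0.1386]), 0.61)]
scene scanner_grip [(array([ 0.5111, -0.5424,  0.0172]), 0.93), (array([ 0.4281, -0.0154,  0.1328]), 0.76)]
scene barcode [(array([ 0.5901, -0.015 ,  0.1329]), 0.56)]
scene carton [(array([ 0.6213, -0.0133,  0.0816]), 0.73), (array([ 0.6955, -0.2536, -0.0047]), 0.68)]
nose pts x [0.4908 0.4932 0.4941] z [0.1486 0.16  ]
nose block 139 ((485.31396484375, -14.680349349975586), (46.07769775390625, 18.917856216430664), 89.62828826904297)
ctn ((622.4457397460938, -15.43899154663086), (122.02391052246094, 59.32282257080078), 89.81398010253906) 0.1709728913278047
top scanner [(array([ 0.4175, -0.0161,  0.1177]), 0.91), (array([ 
[... 434 characters left out ...]
817]), 0.94)]Traceback (most recent call last):
  File "<stdin>", line 8, in <module>
    return _quantile_unchecked(
        a, q, axis, out, overwrite_input, method, keepdims, weights)
    return _ureduce(a,
                    func=_quantile_ureduce_func,
    ...<5 lines>...
                    overwrite_input=overwrite_input,
                    method=method)
    r = func(a, **kwargs)
    result = _quantile(arr,
                       quantiles=q,
    ...<2 lines>...
                       out=out,
                       weights=wgt)
    slices_having_nans = np.isnan(arr[-1, ...])
                                  ~~~^^^^^^^^^
IndexError: index -1 is out of bounds for axis 0 with size 0
```

Emit:
move_arm(rows=[{"translation": [-0.7,0,0],"rot": [0,0,0],"hand": 0.95},{"translation": [-1.4,0,0],"rot": [0,0,0],"hand": 0.95},{"translation": [-1.9,0,0],"rot": [0,0,0],"hand": 0.95},{"translation": [-2,0,0],"rot": [0,0,0],"hand": 0.95},{"translation": [-2,0,0],"rot": [0,0,0],"hand": 0.95},{"translation": [-2,0,0],"rot": [0,0,0],"hand": 0.95}])

```text
t: 16.07
eef_pos: [0.4505, -0.0159, 0.1343]
ee_rot: [-3.141, -0.001, -3.136]
force: [0.4, -0.2, -2.1]
width: 0.0314
gripper_force: 25.0
```

```bash
python3 - <<'E'
from h import *
goal((.4507,-.016,.1345),-180)
n='scene'; im,d=arm.grab_frame(n); C=cam(n); P=cloud(*C,d)
m=(P[...,0]>.38)&(P[...,0]<.53)&(abs(P[...,1]+.015)<.04)&(P[...,2]>.10)&(P[...,2]<.155)&(d>0)
q=P[m&(P[...,0]>.485)]; print('nose',len(q),np.percentile(q[:,0],[98,99.5]),cv2.minAreaRect((q[:,:2]*1000).astype(np.float32)))
for a in np.arange(.38,.52,.01):
    k=P[m&(P[...,0]>a)&(P[...,0]<a+.01)]
    if len(k)>5: print(round(a,2),len(k),'ztop',np.percentile(k[:,2],85).round(4),'y',np.percentile(k[:,1],[5,95]).round(4))
print([(w(C[0],r['point']).round(4),round(r['p'],2)) for r in arm.pinpoint('scanner_nose',n)])
im2,d2=arm.grab_frame('top')
a=cv2.resize(im[140:290,180:380],(400,300)); b=cv2.resize(im2[90:240,170:370],(400,300))
cv2.imwrite('pics/scan.png',np.hstack([a,b])[...,::-1])
E
```

```text
t 16.07 pos [ 0.4505 -0.0159  0.1343] rpy [-1.7999e+02 -4.0000e-02 -1.7968e+02] F [ 0.4  -0.17 -2.11] w 0.0314
trans cm [-0.02 -0.01 -0.02] rot [-0.01 -0.04  0.32]
nose 211 [0.51328491 0.51356363] ((499.3246765136719, -14.829793930053711), (28.53661346435547, 47.95417785644531), 0.1212986409664154)
0.4 21 ztop 0.1468 y [0.01   0.0243]
0.41 19 ztop 0.1475 y [-0.0293  0.021 ]
0.42 15 ztop 0.1496 y [-0.0268  0.0196]
0.43 12 ztop 0.1504 y [-0.0253  0.0152]
0.44 26 ztop 0.151 y [-0.0322  0.0173]
0.45 70 ztop 0.1508 y [-0.0462  0.0156]
0.46 51 ztop 0.1506 y [-0.0422  0.0136]
0.47 19 ztop 0.1508 y [-0.0242 -0.0003]
0.48 20 ztop 0.1513 y [-0.0294 -0.0031]
0.49 35 ztop 0.1524 y [-0.0333  0.0079]
0.5 107 ztop 0.1509 y [-0.0366  0.0074]
0.51 61 ztop 0.146 y [-0.0338  0.0021]
[(array([ 0.5639, -0.5096,  0.0154]), 0.95), (array([ 0.5075, -0.0202,  0.1373]), 0.76), (array([ 0.1535, -0.3164,  0.019 ]), 0.76)]
```

View pics/scan.png

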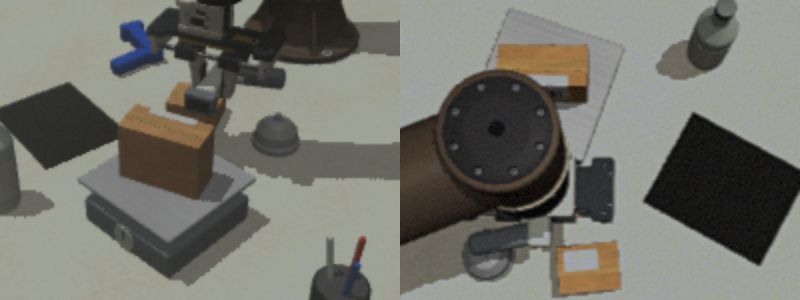

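The scene view (px 205,100) shows the scanner level and facing the carton's label. It measures 8 cm away and centred, so I'll hold it there.

Emit:
move_arm(rows=[{"translation": [0,0,0.1],"rot": [0,0,0],"hand": 0.95},{"translation": [0,0,0.1],"rot": [0,0,0],"hand": 0.95},{"translation": [0,0,0.1],"rot": [0,0,0],"hand": 0.95},{"translation": [0,0,0.1],"rot": [0,0,0],"hand": 0.95},{"translation": [0,0,0.1],"rot": [0,0,0],"hand": 0.95},{"translation": [0,0,0.1],"rot": [0,0,0],"hand": 0.95},{"translation": [0,0,0.1],"rot": [0,0,0],"hand": 0.95},{"translation": [0,0,0.1],"rot": [0,0,0],"hand": 0.95}])

```text
t: 16.88
eef_pos: [0.4506, -0.0158, 0.1335]
ee_rot: [-3.142, -0.0, -3.136]
force: [-1.2, 0.8, -1.8]
width: 0.0315
gripper_force: 25.0
```

Emit:
move_arm(rows=[{"translation": [0,0,0],"rot": [0,0,0],"hand": 0.95},{"translation": [0,0,0],"rot": [0,0,0],"hand": 0.95},{"translation": [0,0,0],"rot": [0,0,0],"hand": 0.95},{"translation": [0,0,0],"rot": [0,0,0],"hand": 0.95},{"translation": [0,0,0],"rot": [0,0,0],"hand": 0.95},{"translation": [0,0,0],"rot": [0,0,0],"hand": 0.95},{"translation": [0,0,0],"rot": [0,0,0],"hand": 0.95},{"translation": [0,0,0],"rot": [0,0,0],"hand": 0.95}])

```text
t: 17.55
eef_pos: [0.4506, -0.0158, 0.1335]
ee_rot: [3.142, 0.0, -3.136]
force: [-0.1, -0.4, -2.0]
width: 0.0318
gripper_force: 25.0
```

Emit:
move_arm(rows=[{"translation": [0,0,0],"rot": [0,0,0],"hand": 0.95},{"translation": [0,0,0],"rot": [0,0,0],"hand": 0.95},{"translation": [0,0,0],"rot": [0,0,0],"hand": 0.95},{"translation": [0,0,0],"rot": [0,0,0],"hand": 0.95},{"translation": [0,0,0],"rot": [0,0,0],"hand": 0.95},{"translation": [0,0,0],"rot": [0,0,0],"hand": 0.95},{"translation": [0,0,0],"rot": [0,0,0],"hand": 0.95},{"translation": [0,0,0],"rot": [0,0,0],"hand": 0.95}])

```text
t: 18.22
eef_pos: [0.4506, -0.0158, 0.1336]
ee_rot: [-3.142, 0.0, -3.136]
force: [-0.0, -0.8, -2.1]
width: 0.0319
gripper_force: 25.0
```

```bash
python3 - <<'E'
from h import *
goal((.47,-.26,.16),-120.5)
n='top'; im,d=arm.grab_frame(n); C=cam(n); P=cloud(*C,d)
m=((im.max(-1)<45)&(np.hypot(P[...,0]-.487,P[...,1]+.286)<.15)&(P[...,2]<.02)).astype(np.uint8)
n_,L,s,c=cv2.connectedComponentsWithStats(m); k=1+s[1:,4].argmax(); M=L==k
print(s[k],cv2.minAreaRect((P[M][:,:2]*1000).astype(np.float32)),P[M].mean(0))
E
```

```text
t 18.22 pos [ 0.4506 -0.0158  0.1336] rpy [-180.      0.   -179.66] F [-0.01 -0.78 -2.11] w 0.0319
trans cm [ -1.79 -24.44  -2.64] rot [ -0.     0.   -59.16]
[ 292  147   82   75 3291] ((485.2751770019531, -286.47198486328125), (196.0252227783203, 156.924560546875), 62.00259780883789) [ 0.48460382 -0.28700668  0.00381654]
```

Emit:
move_arm(rows=[{"translation": [1,-0.5,-0.3],"rot": [0,0,0],"hand": 0.95},{"translation": [2,-2.5,-0.8],"rot": [0,0,-5],"hand": 0.95},{"translation": [2,-5.5,-1.2],"rot": [0,0,-11],"hand": 0.95},{"translation": [1.5,-9,-1.5],"rot": [0,0,-18],"hand": 0.95},{"translation": [0.5,-12.5,-1.5],"rot": [0,0,-25],"hand": 0.95},{"translation": [-0.5,-16,-1.5],"rot": [0,0,-32],"hand": 0.95},{"translation": [-2,-19.5,-1],"rot": [0,0,-39],"hand": 0.95},{"translation": [-3,-22.5,-0.5],"rot": [0,0,-46],"hand": 0.95}])

```text
t: 18.93
eef_pos: [0.4806, -0.2371, 0.1402]
ee_rot: [-3.14, 0.001, -2.402]
force: [0.5, 0.7, -1.4]
width: 0.0322
gripper_force: 25.0
```

```bash
python3 - <<'E'
from h import *
goal((.4958,-.2779,.09),-118)
E
```

```text
t 18.93 pos [ 0.4806 -0.2371  0.1402] rpy [-1.7992e+02  6.0000e-02 -1.3762e+02] F [ 0.49  0.72 -1.39] w 0.0322
trans cm [ 1.64 -4.03  5.02] rot [ -0.09   0.05 -19.62]
```

Emit:
move_arm(rows=[{"translation": [0.6,-1.6,0.5],"rot": [0,0,-6],"hand": 0.95},{"translation": [1.1,-2.8,1.5],"rot": [0,0,-12],"hand": 0.95},{"translation": [1.5,-3.7,3],"rot": [0,0,-17],"hand": 0.95},{"translation": [1.6,-4,4.2],"rot": [0,0,-19.6],"hand": 0.95},{"translation": [1.6,-4,5],"rot": [0,0,-19.6],"hand": 0.95},{"translation": [1.6,-4,5],"rot": [0,0,-19.6],"hand": 0.95},{"translation": [1.6,-4,5],"rot": [0,0,-19.6],"hand": 0.95}])

```text
t: 19.52
eef_pos: [0.4947, -0.2755, 0.0894]
ee_rot: [3.141, -0.0, -2.067]
force: [-0.0, -1.2, -1.5]
width: 0.0318
gripper_force: 25.0
```

```bash
python3 - <<'E'
from h import *
goal((.4958,-.2779,.0235),-118)
E
```

```text
t 19.52 pos [ 0.4947 -0.2755  0.0894] rpy [ 1.7994e+02 -2.0000e-02 -1.1844e+02] F [-0.04 -1.22 -1.48] w 0.0318
trans cm [ 0.16 -0.22  6.59] rot [ 0.06 -0.02 -0.44]
```

Emit:
move_arm(rows=[{"translation": [0.1,-0.2,1.5],"rot": [0,0,-0.4],"hand": 0.95},{"translation": [0.1,-0.2,3.5],"rot": [0,0,-0.4],"hand": 0.95},{"translation": [0.1,-0.2,5],"rot": [0,0,-0.4],"hand": 0.95},{"translation": [0.1,-0.2,5.8],"rot": [0,0,-0.4],"hand": 0.95},{"translation": [0.1,-0.2,6.2],"rot": [0,0,-0.4],"hand": 0.95},{"translation": [0.1,-0.2,6.4],"rot": [0,0,-0.4],"hand": 0.95},{"translation": [0.1,-0.2,6.5],"rot": [0,0,-0.4],"hand": 0.95},{"translation": [0.1,-0.2,6.5],"rot": [0,0,-0.4],"hand": 0.95}])

```text
t: 20.18
eef_pos: [0.4971, -0.2776, 0.0252]
ee_rot: [-3.14, 0.0, -2.059]
force: [-0.3, -0.6, -1.4]
width: 0.032
gripper_force: 25.0
```

Emit:
move_arm(rows=[{"translation": [0,0,0.05],"rot": [0,0,0],"hand": 0.95},{"translation": [0,0,0.1],"rot": [0,0,0],"hand": 0.95},{"translation": [0,0,0.1],"rot": [0,0,0],"hand": 0.95},{"translation": [0,0,0.1],"rot": [0,0,0],"hand": 0.95}])

```text
t: 20.52
eef_pos: [0.4966, -0.2776, 0.0237]
ee_rot: [-3.141, 0.0, -2.059]
force: [-0.4, -0.0, -1.2]
width: 0.0316
gripper_force: 25.0
```

```bash
python3 - <<'E'
from h import *
F=[]
for i in range(6):
    arm.grab_frame('scene'); s=arm.get_state(); F.append(s['force'])
print(np.mean(F,0).round(2)); goal((.4958,-.2779,.0225),-118)
E
```

```text
[ 0.23 -0.23 -1.63]
t 20.82 pos [ 0.4965 -0.2775  0.0234] rpy [ 180.      0.   -117.96] F [-0.4   0.4  -1.67] w 0.0321
trans cm [0.07 0.05 0.09] rot [0.   0.   0.04]
```

Still carrying about 1.6 N, so I'll go down about 1 mm more.

Emit:
move_arm(rows=[{"translation": [0,0,0.05],"rot": [0,0,0],"hand": 0.95},{"translation": [0,0,0.1],"rot": [0,0,0],"hand": 0.95},{"translation": [0,0,0.1],"rot": [0,0,0],"hand": 0.95},{"translation": [0,0,0.1],"rot": [0,0,0],"hand": 0.95},{"translation": [0,0,0.1],"rot": [0,0,0],"hand": 0.95}])

```text
t: 21.23
eef_pos: [0.4966, -0.2776, 0.0226]
ee_rot: [-3.141, -0.0, -2.059]
force: [-1.6, 0.3, 3.8]
width: 0.0317
gripper_force: 25.0
```

```bash
python3 - <<'E'
from h import *
F=[]
for i in range(6):
    arm.grab_frame('scene'); s=arm.get_state(); F.append(s['force'])
print(np.mean(F,0).round(2)); goal((.4958,-.2779,.0225),-118)
E
```

```text
[-1.39  1.    4.14]
t 21.53 pos [ 0.4966 -0.2776  0.0226] rpy [-179.99    0.   -117.95] F [-0.94  1.55  5.14] w 0.0316
trans cm [0.07 0.06 0.01] rot [-0.01  0.    0.05]
```

Contact. Opening and retreating.

Emit:
move_arm(rows=[{"translation": [0,0,-0.05],"rot": [0,0,0],"hand": 0.6},{"translation": [0,0,-0.05],"rot": [0,0,0],"hand": 0.5},{"translation": [0,0,-0.05],"rot": [0,0,0],"hand": 0.3},{"translation": [0,0,-0.05],"rot": [0,0,0],"hand": 0.1},{"translation": [0,0,-0.05],"rot": [0,0,0],"hand": 0},{"translation": [0,0,-0.05],"rot": [0,0,0],"hand": 0},{"translation": [0,0,-0.05],"rot": [0,0,0],"hand": 0},{"translation": [0,0,-0.05],"rot": [0,0,0],"hand": 0}])

```text
t: 22.2
eef_pos: [0.4965, -0.2776, 0.0229]
ee_rot: [3.142, 0.0, -2.059]
force: [0.4, 0.3, 0.3]
width: 0.076
gripper_force: 0.0
```

Emit:
move_arm(rows=[{"translation": [0,0,-1],"rot": [0,0,0],"hand": 0},{"translation": [0,0,-3.5],"rot": [0,0,0],"hand": 0},{"translation": [0,0,-7],"rot": [0,0,0],"hand": 0},{"translation": [0,0,-11],"rot": [0,0,0],"hand": 0},{"translation": [0,0,-15],"rot": [0,0,0],"hand": 0},{"translation": [0,0,-18],"rot": [0,0,0],"hand": 0},{"translation": [0,0,-20],"rot": [0,0,0],"hand": 0},{"translation": [0,0,-20],"rot": [0,0,0],"hand": 0}])

```text
t: 22.87
eef_pos: [0.4987, -0.2785, 0.2294]
ee_rot: [-3.132, 0.001, -2.058]
force: [0.9, 0.2, 0.7]
width: 0.0878
gripper_force: 0.0
```

```bash
python3 - <<'E'
from h import *
st=arm.get_state(); im,d=arm.grab_frame('wrist'); C=cam('wrist',st); print(st['eef_pos'],st['width'])
for l in ('scanner','scanner_nose','mat'): print(l,[(w(C[0],r['point']).round(4),round(r['p'],2)) for r in arm.pinpoint(l,'wrist')])
im2,d2=arm.grab_frame('scene'); C=cam('scene')
for l in ('scanner','scanner_nose','mat','carton','barcode','bell','bottle','flat_carton','pen_cup'): print(l,[(w(C[0],r['point']).round(4),round(r['p'],2)) for r in arm.pinpoint(l,'scene')][:3])
P=cloud(*C,d2); m=(np.hypot(P[...,0]-.622,P[...,1]+.015)<.09)&(P[...,2]>.157)&(P[...,2]<.19)&(d2>0)
print('ctn',cv2.minAreaRect((P[m][:,:2]*1000).astype(np.float32)),np.median(P[m][:,2]))
cv2.imwrite('pics/end.png',cv2.resize(np.hstack([im,im2]),(800,300))[...,::-1])
E
```

```text
[ 0.49867606 -0.2784535   0.22937706] 0.08777318807515459
scanner [(array([ 4.839e-01, -2.923e-01, -3.000e-04]), 0.74), (array([ 0.36  , -0.0834, -0.0041]), 0.19)]
scanner_nose [(array([ 0.5245, -0.2213,  0.016 ]), 0.67)]
mat [(array([ 0.4868, -0.2867, -0.0016]), 0.74)]
scanner [(array([ 0.2021, -0.255 ,  0.0006]), 0.96), (array([ 0.502 , -0.5512,  0.001 ]), 0.87), (array([ 0.4891, -0.2877,  0.0005]), 0.81)]
scanner_nose [(array([ 0.5237, -0.2295,  0.0257]), 0.98), (array([ 0.1544, -0.3137,  0.0212]), 0.64), (array([ 0.568 , -0.5137,  0.0148]), 0.61)]
mat [(array([ 4.838e-01, -2.883e-01,  2.000e-04]), 0.6)]
carton [(array([ 0.6174, -0.0142,  0.0791]), 0.92), (array([ 0.3743,  0.074 , -0.0014]), 0.27)]
barcode [(array([ 0.595 , -0.0143,  0.1328]), 0.61)]
bell [(array([ 0.3731,  0.0717, -0.0025]), 0.96)]
bottle [(array([ 4.854e-01, -2.883e-01,  3.000e-04]), 0.28)]
flat_carton [(array([ 0.3607, -0.0839, -0.0051]), 0.6)]
pen_cup [(array([ 0.7195,  0.2575, -0.0015]), 0.84), (array([ 0.6952, -0.2562, -0.0019]), 0.2)]
ctn ((622.6932373046875, -15.301239013671875), (121.30004119873047, 60.85398483276367), 89.3111801147461) 0.170927664018527
```

View pics/end.png

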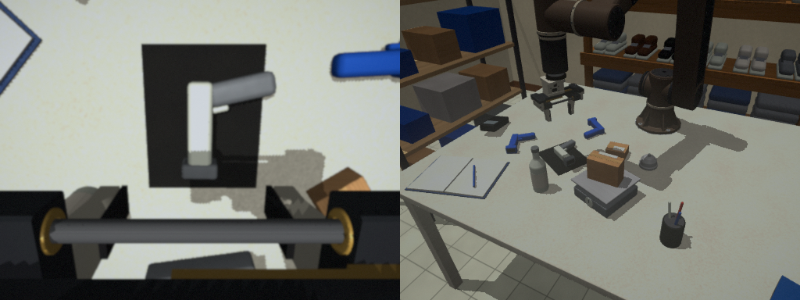

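The final pictures show the scanner lying in the middle of the mat (left px 200,120) and the carton upright on the pan (right px 605,167). Everything else is where it stood.

```bash
python3 -c "
from station import arm
print(arm.job_done())"
```

```text
the job is handed in; nothing more can be done
None
```

The job is handed in: the carton stands upright in the middle of the pan, the barcode was held in view squarely from about 8 cm for about 2 s, and the scanner is back in the middle of its mat; no verdict came back.

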